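Free the seized clamp knob and clamp the tube rack on the shaker

TASK

The clamp knob on the bench shaker has seized. Break it loose with a short firm clockwise twist, then keep turning it clockwise until the jaw holds the tube rack snugly against the fence, without crushing it. Do it all with the knob: do not push the rack or the jaw by hand, leave the other things alone, and let go at the end.

Things in the scene. Friction and masses are not known exactly. Their poses are not given: they have to be found in the camera images.
- shaker: Low white bench shaker with an aluminium platform, 200 (x) x 310 (y) x 60 mm high, fixed to the table. Origin: centre of its underside; its y runs from the knob (y = -115 mm) to the fence (its face at y = 45 to 52 mm, set differently each time). A clamp block 64 x 56 mm, top 96 mm above the table, carries the knob; the jaw and fence reach 92 and 96 mm above the table.
- knob_grip (a point): Grip point of the black clamp knob: on its vertical axis, 129 mm above the table. The knob is an upright bar 44 mm long (point x), 14 mm wide (point y), 107 to 137 mm above the table, on a disc 48 mm across whose top is at 107 mm; grip it from above across its width. The point turns with the knob. A white line marks the top at the -x half.
- knob (a joint): Turn of the knob in rad, 0 at the start, growing clockwise seen from above, at most 2.2. Seized: it gives at some 0.5 to 0.8 N m, is quite free after 0.35 rad, then turns against a steady 0.15 N m of friction and stays where left. Each rad drives the jaw 12 mm. Clamping begins at 0.7 to 1.35 rad, different each time; from there every newton on the rack adds 0.012 N m.
- jaw_face (a point): Middle of the face of the aluminium jaw, a bar 110 x 12 x 28 mm on two sprung rods (9 N/mm) that the knob pushes along the shaker's +y. At the start the face is at y = -43.5 mm in the shaker's frame.
- jaw: The same jaw as a body; its origin lies at the shaker's origin at the start and moves with it. Snug is about 10 N on the rack (more than 5, never over 20 N): 0.12 N m on the knob above the moment read in the same way while it turned freely (at rest, friction can hide up to 0.15 N m), some 0.1 rad after first resistance. Once let go, the knob's friction holds up to 12 N.
- rack: Green tube rack, 120 (x) x 80 (y) x 50 mm high, with a few white-capped tubes rising 13 mm above it, standing loose on the platform (60 mm above the table) between the jaw and the fence with some slack on both sides; 0.2 to 0.3 kg. Origin: centre of its underside.
- spare_rack: Like green tube rack, 120 x 80 x 50 mm, standing on the table; to be left alone. Origin: centre of its underside.
- bottle: White capped bottle, 64 mm across, 130 mm high, on the table; to be left alone. Origin: centre of its underside.
- beaker: Glass beaker, 68 mm across, 80 mm high, on the table; to be left alone. Origin: centre of its underside.
Mind the look-alikes: they are no part of the job. Leave any orange or yellow look-alike of the rack alone.

How it is judged:
By the outcome, as a careful person would: the job done as asked, in the order asked, and still so for the second after the job is handed in, with the robot touching nothing.
It also fails if it takes over 64 s, if anything falls off the work surface, if the arm or the gripper's body presses on something with over 40 N, if the wrist force passes 120 N, or if a joint passes its speed limit or range.

ROBOT

A 6-joint arm with a two-finger parallel gripper is mounted at the origin on the work surface. World frame = base frame: x ahead of the robot, y to its left, z up, the work surface at z = 0. Lengths are in mm, angles in degrees, forces in N, time in s.
With the tool pointing down it reaches from about 300 to 850 mm from the base axis. Payload 4.2 kg.
Tool frame: the origin (TCP) lies midway between the tips of the shut fingers; the grasp point (between the pads) lies 19 mm behind it (env.grip_depth is the distance from the TCP to the grasp point, in mm); z points along the fingers, y is the line along which they close (so a half turn about z gives the same grasp; the last joint's range is limited). The gripper opens to 91 mm and grips with 3 to 60 N. Pads are 32 mm wide; open, the fingers measure 118 mm over their backs; the gripper's body (76 mm by 178 mm) begins 60 mm behind the grasp point.
Start: joints at [-68.526, 18.312, 89.639, -0, 72.044, -1.146], TCP at [221.163, -530.783, 213.976] pointing down, gripper open.
Joint ranges: [-177.97, 177.97], [-48.28, 115.42], [12.27, 149.76], [-77.06, 257.06], [2.81, 150.46], [-146.56, 146.56]. Speed limits (degrees/s): [147.25, 147.25, 180, 180, 180, 180].

INTERFACE

Orientations are given as [roll, pitch, yaw] about the fixed x, y, z axes, in that order (R = Rz(yaw) Ry(pitch) Rx(roll)).
In Python, from workcell import env, eyes gives the robot as it stands.
- The arm moves only by the tool send_rows, never from a script. Its argument "motion" is a list of rows, each a list of 7 numbers: the shift along the world's x, y, z normalised to -1 to 1, where 1 is 0.5 m, then the turn, a rotation vector about the world's x, y, z normalised to -1 to 1, where 1 is 60 degrees, then the opening, from -1 (shut) to 1 (fully open). A call has 1 to 20 rows; each row is the pose to reach, as a shift and turn from the pose commanded when the call began; what a row does not reach only later rows make up. A row lasts 1/8 s, in which the tool goes at most 62.5 mm and 10.7 degrees, less where a joint would pass 70% of its speed; a pose out of reach is approached as far as the arm can. A call with a number of a shift or a turn outside -1 to 1 is refused whole. A call with a gripper value outside its range is refused whole. The fingers move at their own pace and stop on an object; "squeeze" is the grip in N (left out, the last holds). Time passes only in rows, so rows that repeat a pose let the fingers close. It gives the time, the measured TCP pose, the force, the opening and the grip force at its end, in the units of the state.
- env.state(): the state, without advancing time (a new reading comes with each control period).
- eyes.grab_frame(name): name is "side" or "top"; returns a dict with "pixels" (480x640x3 uint8, red, green, blue), "depth" (480x640 float32, mm along the optical axis (not along the pixel's ray), 0 where there is no reading), "fx", "fy", "cx", "cy" (pixels), "R" (3x3) and "t" (3): a world point X has camera coordinates R X + t. Camera axes: x right, y down, z forward; pixel columns grow to the right and rows downward; lengths in mm; the calibration is good to about 2 mm. A picture is of the moment at which its call begins.
- env.job_done(): hands the job in; it is judged then, once.
The state is a dict: "time_s": time; "qpos": joint angles; "qvel": joint speeds; "effort": joint torques, N m; "ee_pos": TCP position; "ee_rot": TCP orientation; "force": force on the tool from outside, world axes, zero at the start; "torque": the same for the moment, N m; "gripper_width": finger opening in mm; "gripper_force": force on a finger pad.
Only numpy, scipy, OpenCV 4.12 (cv2) and the standard library are available. Lean on these libraries where they do the work, as an engineer would, in place of code of your own. Each camera call takes 0.05 s, during which the arm holds its last target. There are 200 camera calls.

## Working session

There is one attempt and no reset: what is moved stays moved. The work goes in short steps, Python scripts to look and compute and a tool call to move; the robot and the scene stay as the last step left them, time stands still between calls to the robot, and variables do not carry over. Pictures are saved under pics/ and viewed, at most 10 in all, crops included, and the job is handed in when it is done.

Besides the shell and the picture viewer there is one more tool, called after "Call:" by a JSON object that holds its "api" and its "payload". send_rows: Moves the arm, as the interface text tells. Its arguments: {"type":"object","properties":{"motion":{"type":"array"},"squeeze":{"type":"number"}},"required":["motion"]}

```bash
mkdir -p pics; python3 - <<'E'
from workcell import env, eyes
import cv2,numpy as np
for n in("top","side"):
    f=eyes.grab_frame(n); cv2.imwrite(f"pics/{n}0.png",f["pixels"][...,::-1]); np.savez(f"{n}0.npz",**f)
    print(n,f["fx"],f["cx"],f["cy"],np.round(f["R"],3).tolist(),f["t"])
print(env.state(),env.grip_depth)
E
```

```text
top 454.7888571921275 312.88473921655634 246.93999354752236 [[0.029, -1.0, -0.0], [-0.978, -0.028, -0.208], [0.208, 0.006, -0.978]] [  21.37619282  606.3637103  1261.95352383]
side 479.1978991981225 320.8713793674562 234.74148203797202 [[-0.711, -0.703, 0.011], [-0.392, 0.384, -0.836], [0.583, -0.599, -0.549]] [459.18137537 297.55419062 974.35531409]
{'time_s': 0.1, 'qpos': array([-6.85267452e+01,  1.83471211e+01,  8.96980350e+01,  3.53181025e-04,
        7.20434085e+01, -1.14759206e+00]), 'qvel': array([ 0.05233882, -0.05951338, -0.04762337,  0.0184134 ,  0.0937241 ,
       -0.08798499]), 'effort': array([-6.72286151e-04, -4.13334203e+01, -2.32509577e+01,  7.27596832e-02,
        4.21799545e-02, -5.52831193e-05]), 'ee_pos': array([ 220.98950427, -530.36302019,  213.2222985 ]), 'ee_rot': array([-1.79911460e+02, -2.10950554e-03,  2.26207360e+01]), 'force': array([-0.90201396, -0.44536162,  0.27931112]), 'torque': array([-0.01917656,  0.02604918, -0.01116739]), 'gripper_force': 0.0, 'gripper_width': 91.06239958515853} 18.8
```

View pics/top0.png

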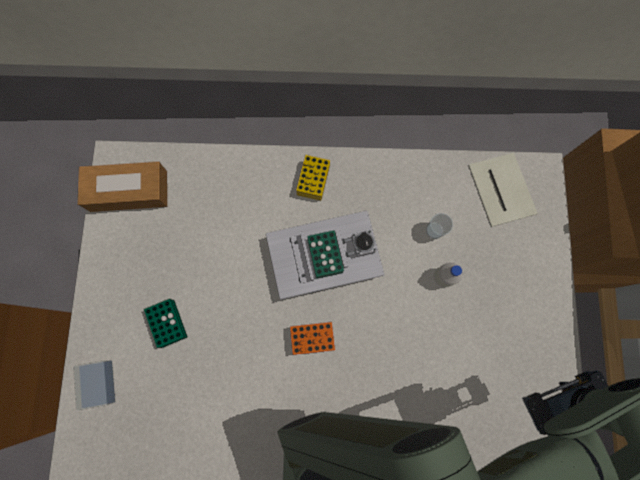

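View pics/side0.png

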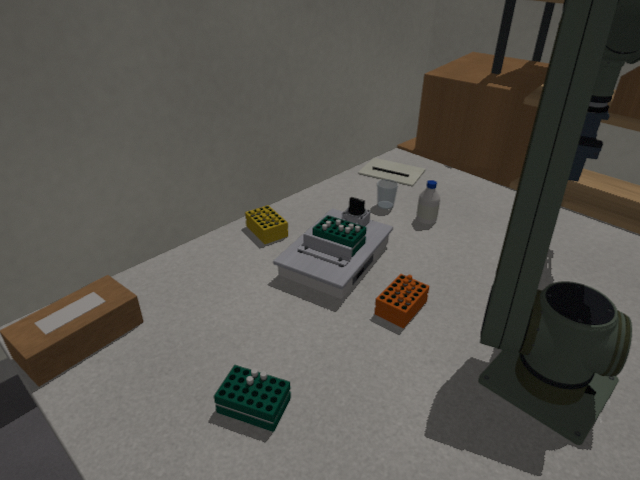

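The top view shows the knob at about (365,241) on the white shaker, the rack at (326,254) and the fence at about (297,258). The side view shows the knob at (357,207). Next I measure the knob and shaker.

```bash
cat > h.py <<'E'
import numpy as np,cv2
def cloud(f):
    v,u=np.mgrid[0:480,0:640]; d=f["depth"]
    c=np.stack([(u-f["cx"])/f["fx"]*d,(v-f["cy"])/f["fy"]*d,d],-1)
    return (c-f["t"])@f["R"]
def ray(f,u,v,z):
    r=np.array([(u-f["cx"])/f["fx"],(v-f["cy"])/f["fy"],1])@f["R"]; o=-f["t"]@f["R"]
    return o+r*(z-o[2])/r[2]
E
python3 - <<'E'
from h import *
for n,(u0,u1,v0,v1) in dict(top=(255,395,205,305),side=(270,400,190,305)).items():
    f=dict(np.load(n+"0.npz")); P=cloud(f); m=np.zeros((480,640),bool); m[v0:v1,u0:u1]=1; m&=f["depth"]>0
    g=m&(abs(P[...,2]-60)<6)
    k=m&(P[...,2]>115)&(P[...,2]<150)
    for nm,q in(("plat",g),("knob",k)):
        p=P[q]; print(n,nm,len(p)); 
        if len(p)>4: print(cv2.minAreaRect(p[:,:2].astype(np.float32)),p.mean(0),p[:,2].max())
    if n=="top":
        s=m&(P[...,2]>45); print("all",cv2.minAreaRect(P[s][:,:2].astype(np.float32)))
    dark=m&(f["pixels"].max(-1)<50); ys,xs=np.nonzero(dark); print("dark",len(xs))
for n,(u0,u1,v0,v1) in dict(top=(340,390,220,265),side=(335,380,190,230)).items():
    f=np.load(n+"0.npz"); cv2.imwrite(f"pics/{n}k.png",cv2.resize(f["pixels"][v0:v1,u0:u1,::-1],None,fx=8,fy=8,interpolation=0))
a,b=cv2.imread("pics/topk.png"),cv2.imread("pics/sidek.png"); h=min(len(a),len(b)); cv2.imwrite("pics/k.png",np.hstack([a[:h],b[:h]]))
E
```

```text
top plat 4301
((589.2115478515625, 6.8193817138671875), (201.37957763671875, 310.3164367675781), 14.642001152038574) [582.23784805  16.16791384  61.47918277] 65.99765854652259
top knob 324
((591.2210693359375, -38.76873016357422), (115.74459838867188, 166.93621826171875), 16.155616760253906) [587.50826287 -27.07602162 125.20771719] 144.10348980345185
all ((589.2115478515625, 6.8193817138671875), (201.37957763671875, 310.3164367675781), 14.642001152038574)
dark 367
side plat 3005
((634.4623413085938, -31.142913818359375), (361.76617431640625, 530.6942749023438), 37.954071044921875) [557.25904271  42.50430793  59.90081223] 65.99017107506457
side knob 284
((602.6765747070312, -37.71968078613281), (101.24238586425781, 148.015625), 34.499752044677734) [589.68896509 -46.00139027 124.34109657] 139.44425667033988
dark 1266
```

View pics/k.png

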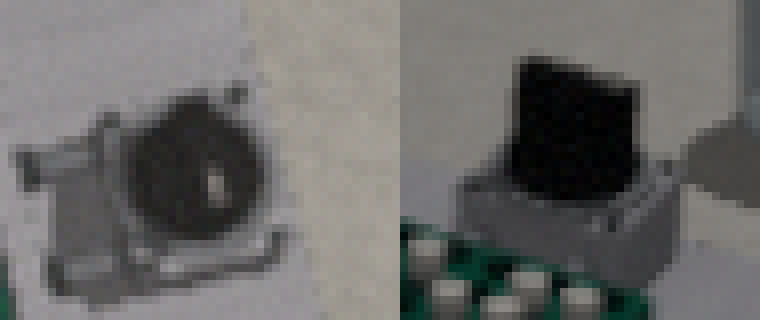

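The left crop (top view) shows the knob disc centred at about pixel (364.6,241.2), with the white line pointing down-right toward (366.7,243.4). The right crop (side view) shows the upright bar spanning u 349–365.

```bash
python3 - <<'E'
from h import *
yaw=14.64; c=np.array([589.2,6.8]); a=np.radians(yaw); X=np.array([np.cos(a),np.sin(a)]);Y=np.array([-X[1],X[0]])
k=c-115*Y; print("knob pred",k)
f=dict(np.load("top0.npz")); 
print("disc ray",ray(f,364.6,241.2,107), "line",ray(f,366.7,243.4,137),"ends",ray(f,366.0,240.6,137),ray(f,367.2,245.6,137))
for n in("top","side"):
    f=dict(np.load(n+"0.npz")); P=cloud(f); m=(f["depth"]>0)&(np.hypot(P[...,0]-k[0],P[...,1]-k[1])<45)&(f["pixels"].max(-1)<130)
    for z0,z1 in((100,112),(118,130),(130,142)):
        p=P[m&(P[...,2]>z0)&(P[...,2]<z1)]; print(n,z0,len(p))
        if len(p)>4:
            q=(p[:,:2]-c)@np.stack([X,Y],1); print(p.mean(0),"shaker frame",q.mean(0),q.min(0),q.max(0),cv2.minAreaRect(p[:,:2].astype(np.float32)))
# side: black bar top corners cast at z=137
f=dict(np.load("side0.npz"))
g=f["pixels"].max(-1)[192:226,343:372]; print((g<22).astype(int).sum(0))
for u,v in((350,197.5),(364.4,200.6)): print(ray(f,u,v,137))
f=dict(np.load("top0.npz")); print(f["pixels"].max(-1)[230:252,354:376])
E
```

```text
knob pred [ 618.2656618  -104.46629006]
disc ray [ 617.12685529 -106.85359531  107.        ] line [ 604.19515264 -109.37326737  137.        ] ends [ 612.05259839 -107.40758523  137.        ] [ 598.03190533 -110.7765495   137.        ]
top 100 195
[ 613.82978734 -102.55633607  105.77676388] shaker frame [  -3.80912364 -112.03091199] [ -30.30215236 -144.14187563] [ 27.76671854 -87.95511306] ((617.2427978515625, -106.0335464477539), (58.1078987121582, 55.93362045288086), 13.546939849853516)
top 118 12
[ 612.23075595 -100.27610739  124.10493565] shaker frame [  -4.77992306 -109.42056858] [ -22.80699704 -116.37634455] [  15.62716239 -106.49025873] ((612.6790771484375, -99.62910461425781), (39.67633056640625, 6.030527114868164), 27.848573684692383)
top 130 79
[ 617.2288538  -103.71430028  137.873575  ] shaker frame [  -0.81308434 -114.01037719] [ -22.7274407  -121.74902854] [  21.13170571 -107.16626001] ((617.3551025390625, -104.10443115234375), (43.8438835144043, 14.52108097076416), 14.379315376281738)
side 100 112
[608.32429741 -96.922354   105.71151867] shaker frame [  -7.71190643 -105.
[... 2212 characters left out ...]
9  44  91  99  69  46  44  47
   79 106 129 139]
 [ 88  88  60  42  37  39  41  37  46  35  38  45  67  79  61  43  42  60
   94 107 134 142]
 [ 84  94  80  56  41  35  38  40  42  38  40  40  41  44  35  37  47  82
  108 124 147 155]
 [ 81  96  99  78  52  47  40  33  42  41  35  36  37  36  38  46  69 101
  115 138 155 149]
 [ 77  79  97  86  66  52  49  41  38  35  36  36  39  38  52  80  98 111
  126 127 114 117]
 [ 78  71  83  81  68  67  61  56  51  46  42  44  48  69  94 110 112 115
  136 114  71  97]
 [ 74  69  93  91  74  69  70  87  92  91  96  91  96 100 114 111 117 136
  154 114  76 111]
 [ 79  72 101 129 110  83  76  97 111 116 118 112 116 116 122 124 133 129
  132  94  84 121]]
```

Bar centre is about (617,-104.3) with a yaw of 14.5°, and the shaker's yaw is 14.6°, so the two agree. I take the half-turned grasp (yaw 194.6°). That puts q6 at about -114°, which leaves room for the clockwise turn.

Call:
{"api": "send_rows", "payload": {"motion": [[0.79, 0.85, 0, 0, 0, 1, 0], [0.79, 0.85, 0, 0, 0, 1, 0], [0.79, 0.85, 0, 0, 0, 1, 0], [0.79, 0.85, 0, 0, 0, 1, 0], [0.79, 0.85, 0, 0, 0, 1, 0], [0.79, 0.85, 0, 0, 0, 1, 0], [0.79, 0.85, 0, 0, 0, 1, 0], [0.79, 0.85, 0, 0, 0, 1, 0], [0.79, 0.85, 0, 0, 0, 1, 0], [0.79, 0.85, 0, 0, 0, 1, 0], [0.79, 0.85, 0, 0, 0, 1, 0], [0.79, 0.85, 0, 0, 0, 1, 0]], "squeeze": 60}}

```text
time_s: 1.6
ee_pos: [615.0, -107.0, 213.8]
ee_rot: [-179.9, 0.0, 82.5]
force: [-0.1, 0.7, 0.2]
gripper_width: 45.5
gripper_force: 0.0
```

Call:
{"api": "send_rows", "payload": {"motion": [[0, 0, 0, 0, 0, 1, 0], [0, 0, 0, 0, 0, 1, 0], [0, 0, 0, 0, 0, 1, 0], [0, 0, 0, 0, 0, 1, 0], [0, 0, 0, 0, 0, 1, 0], [0, 0, 0, 0, 0, 1, 0], [0, 0, 0, 0, 0, 1, 0]]}}

```text
time_s: 2.48
ee_pos: [615.1, -107.4, 214.3]
ee_rot: [-180.0, 0.0, 142.4]
force: [-0.3, 0.3, 0.0]
gripper_width: 45.2
gripper_force: 0.0
```

Call:
{"api": "send_rows", "payload": {"motion": [[0, 0, 0, 0, 0, 0.865, 0], [0, 0, 0, 0, 0, 0.865, 0], [0, 0, 0, 0, 0, 0.865, 0], [0, 0, 0, 0, 0, 0.865, 0], [0, 0, 0, 0, 0, 0.865, 0], [0, 0, 0, 0, 0, 0.865, 0], [0, 0, 0, 0, 0, 0.865, 0], [0, 0, 0, 0, 0, 0.865, 0]]}}

```text
time_s: 3.48
ee_pos: [616.0, -106.0, 214.0]
ee_rot: [180.0, 0.0, -165.6]
force: [0.1, -0.3, 0.1]
gripper_width: 45.8
gripper_force: 0.0
```

Call:
{"api": "send_rows", "payload": {"motion": [[0.002, 0.003, -0.04, 0, 0, 0, 0], [0.002, 0.003, -0.08, 0, 0, 0, 0], [0.002, 0.003, -0.12, 0, 0, 0, 0], [0.002, 0.003, -0.15, 0, 0, 0, 0], [0.002, 0.003, -0.18, 0, 0, 0, 0], [0.002, 0.003, -0.204, 0, 0, 0, 0], [0.002, 0.003, -0.204, 0, 0, 0, 0], [0.002, 0.003, -0.204, 0, 0, 0, 0]]}}

```text
time_s: 4.47
ee_pos: [617.6, -104.4, 112.5]
ee_rot: [-180.0, 0.1, -165.5]
force: [-0.1, -0.1, -0.2]
gripper_width: 45.8
gripper_force: 0.0
```

```bash
python3 - <<'E'
from workcell import env
s=env.state(); print(s["ee_pos"],s["ee_rot"],s["force"],s["torque"],s["qpos"])
E
```

```text
[ 617.61681091 -104.36792999  112.49046109] [-1.79977847e+02  5.77067303e-02 -1.65483256e+02] [-0.05321292 -0.05079032 -0.2401914 ] [ 0.12859109 -0.15787911 -0.02348359] [-1.06459047e+01  2.71448632e+01  9.09749147e+01  5.08918333e-03
  6.18185726e+01 -1.15165039e+02]
```

Call:
{"api": "send_rows", "payload": {"motion": [[0, 0, 0, 0, 0, 0, -0.5], [0, 0, 0, 0, 0, 0, -0.8], [0, 0, 0, 0, 0, 0, -1], [0, 0, 0, 0, 0, 0, -1], [0, 0, 0, 0, 0, 0, -1], [0, 0, 0, 0, 0, 0, -1]], "squeeze": 60}}

```text
time_s: 5.22
ee_pos: [617.8, -106.2, 112.2]
ee_rot: [-179.8, 0.0, -165.4]
force: [1.1, -5.4, -0.9]
gripper_width: 13.6
gripper_force: 60.0
```

```bash
python3 - <<'E'
from workcell import env
s=env.state(); print(s["ee_pos"],s["ee_rot"],s["force"],s["torque"],s["gripper_width"],s["gripper_force"])
E
```

```text
[ 617.75793998 -106.18773003  112.23431198] [-1.79788346e+02  3.31008130e-02 -1.65421893e+02] [ 1.0712282  -5.44195954 -0.85125877] [-0.71802707 -0.21042317  0.17289243] 13.641786993048578 59.99851047992706
```

Call:
{"api": "send_rows", "payload": {"motion": [[0.001, -0.004, 0, 0, 0, 0, -1], [0.001, -0.004, 0, 0, 0, -0.15, -1], [0.001, -0.004, 0, 0, 0, -0.3, -1], [0.001, -0.004, 0, 0, 0, -0.4, -1], [0.001, -0.004, 0, 0, 0, -0.4, -1], [0.001, -0.004, 0, 0, 0, -0.4, -1]]}}

```text
time_s: 5.98
ee_pos: [617.8, -107.2, 112.2]
ee_rot: [-179.9, 0.0, 170.6]
force: [0.1, -5.3, 2.1]
gripper_width: 13.6
gripper_force: 60.0
```

```bash
cat > s.py <<'E'
from workcell import env
s=env.state(); print(s["time_s"],s["ee_pos"].round(1),s["ee_rot"].round(2),s["force"].round(1),s["torque"].round(3),s["gripper_width"],"turn rad",(-165.42-s["ee_rot"][2])%360/57.2958,"q6",s["qpos"][5])
E
python3 s.py
```

```text
5.975 [ 617.8 -107.2  112.2] [-1.7993e+02  4.0000e-02  1.7058e+02] [ 0.1 -5.3  2.1] [-0.918 -0.021 -0.28 ] 13.630166152219868 turn rad 0.4189010786920193 q6 -91.39919279836009
```

The seized knob broke loose and now stands at about 0.42 rad. I keep turning slowly and read the moment while it moves.

Call:
{"api": "send_rows", "payload": {"motion": [[0, -0.004, 0, 0, 0, -0.025, -1], [0, -0.004, 0, 0, 0, -0.05, -1], [0, -0.004, 0, 0, 0, -0.075, -1], [0, -0.004, 0, 0, 0, -0.1, -1]]}}

```text
time_s: 6.48
ee_pos: [617.8, -107.5, 112.2]
ee_rot: [179.9, 0.0, 164.4]
force: [-0.4, 3.3, 5.5]
gripper_width: 14.0
gripper_force: 60.0
```

```bash
python3 s.py
```

```text
6.475 [ 617.8 -107.5  112.2] [179.93   0.   164.44] [-0.4  3.3  5.5] [ 0.567 -0.14   0.113] 14.022081466465087 turn rad 0.5259688921622293 q6 -85.43864909437933
```

Call:
{"api": "send_rows", "payload": {"motion": [[0, 0, 0, 0, 0, -0.025, -1], [0, 0, 0, 0, 0, -0.05, -1]]}}

```text
time_s: 6.72
ee_pos: [617.8, -107.6, 112.2]
ee_rot: [179.9, -0.0, 161.4]
force: [-0.9, 4.2, 5.3]
gripper_width: 13.9
gripper_force: 60.0
```

```bash
python3 s.py
```

```text
6.725 [ 617.8 -107.6  112.2] [179.93  -0.   161.42] [-0.9  4.2  5.3] [ 0.857 -0.128  0.183] 13.908043841497234 turn rad 0.5787878463291799 q6 -82.42555788688004
```

Call:
{"api": "send_rows", "payload": {"motion": [[0, 0, 0, 0, 0, -0.025, -1], [0, 0, 0, 0, 0, -0.05, -1]]}}

```text
time_s: 6.98
ee_pos: [617.7, -107.7, 112.2]
ee_rot: [179.9, -0.0, 158.4]
force: [-0.9, 4.4, 4.8]
gripper_width: 13.6
gripper_force: 60.0
```

```bash
python3 s.py
```

```text
6.975 [ 617.7 -107.7  112.2] [ 1.7994e+02 -1.0000e-02  1.5842e+02] [-0.9  4.4  4.8] [ 0.744 -0.118  0.154] 13.575601420054715 turn rad 0.6311747533380191 q6 -79.42383747170709
```

Call:
{"api": "send_rows", "payload": {"motion": [[0, 0, 0, 0, 0, -0.025, -1], [0, 0, 0, 0, 0, -0.05, -1]]}}

```text
time_s: 7.22
ee_pos: [617.7, -107.9, 112.2]
ee_rot: [180.0, -0.0, 155.4]
force: [-0.5, 4.3, 4.9]
gripper_width: 13.9
gripper_force: 60.0
```

```bash
python3 s.py
```

```text
7.225 [ 617.7 -107.9  112.2] [ 1.7995e+02 -1.0000e-02  1.5542e+02] [-0.5  4.3  4.9] [ 0.761 -0.111  0.148] 13.852088320597607 turn rad 0.6835234370793577 q6 -76.42439714976825
```

The free-turning baseline is about 0.155 N m.

Call:
{"api": "send_rows", "payload": {"motion": [[0, 0, 0, 0, 0, -0.025, -1], [0, 0, 0, 0, 0, -0.05, -1]]}}

```text
time_s: 7.48
ee_pos: [617.6, -108.0, 112.2]
ee_rot: [180.0, -0.0, 152.4]
force: [-0.8, 2.8, 5.2]
gripper_width: 13.8
gripper_force: 60.0
```

```bash
python3 s.py
```

```text
7.475 [ 617.6 -108.   112.2] [ 1.7997e+02 -1.0000e-02  1.5242e+02] [-0.8  2.8  5.2] [ 0.682 -0.058  0.181] 13.762516989608848 turn rad 0.7358151434704652 q6 -73.4252434551364
```

Call:
{"api": "send_rows", "payload": {"motion": [[0, 0, 0, 0, 0, -0.025, -1], [0, 0, 0, 0, 0, -0.05, -1]]}}

```text
time_s: 7.72
ee_pos: [617.6, -108.1, 112.2]
ee_rot: [180.0, -0.0, 149.4]
force: [-0.6, 3.3, 5.0]
gripper_width: 13.4
gripper_force: 60.0
```

```bash
python3 s.py
```

```text
7.725 [ 617.6 -108.1  112.2] [ 1.7998e+02 -1.0000e-02  1.4942e+02] [-0.6  3.3  5. ] [ 0.609 -0.008  0.099] 13.385588833877675 turn rad 0.7882124440760421 q6 -70.42325218853448
```

Call:
{"api": "send_rows", "payload": {"motion": [[0, 0, 0, 0, 0, -0.025, -1], [0, 0, 0, 0, 0, -0.05, -1]]}}

```text
time_s: 7.98
ee_pos: [617.5, -108.2, 112.2]
ee_rot: [180.0, -0.0, 146.4]
force: [-0.9, 3.0, 5.7]
gripper_width: 13.8
gripper_force: 60.0
```

```bash
python3 s.py
```

```text
7.975 [ 617.5 -108.2  112.2] [ 1.7999e+02 -1.0000e-02  1.4642e+02] [-0.9  3.   5.7] [ 0.623 -0.04   0.162] 13.760687237215535 turn rad 0.8404938146680428 q6 -67.42397379406837
```

Call:
{"api": "send_rows", "payload": {"motion": [[0, 0, 0, 0, 0, -0.025, -1], [0, 0, 0, 0, 0, -0.05, -1]]}}

```text
time_s: 8.22
ee_pos: [617.5, -108.2, 112.2]
ee_rot: [-180.0, -0.0, 143.4]
force: [-0.4, 2.6, 4.9]
gripper_width: 13.6
gripper_force: 60.0
```

```bash
python3 s.py
```

```text
8.225 [ 617.5 -108.2  112.2] [-1.8000e+02 -1.0000e-02  1.4343e+02] [-0.4  2.6  4.9] [0.542 0.027 0.141] 13.611815391804472 turn rad 0.8927930175950374 q6 -64.42492855455646
```

Call:
{"api": "send_rows", "payload": {"motion": [[0, 0, 0, 0, 0, -0.025, -1], [0, 0, 0, 0, 0, -0.05, -1]]}}

```text
time_s: 8.48
ee_pos: [617.4, -108.4, 112.2]
ee_rot: [-180.0, -0.0, 140.4]
force: [-1.4, 1.6, 5.3]
gripper_width: 13.6
gripper_force: 60.0
```

```bash
python3 s.py
```

```text
8.475 [ 617.4 -108.4  112.2] [-1.7998e+02 -2.0000e-02  1.4043e+02] [-1.4  1.6  5.3] [0.547 0.04  0.192] 13.573567105592229 turn rad 0.9451731126139117 q6 -61.42313065234019
```

Call:
{"api": "send_rows", "payload": {"motion": [[0, 0, 0, 0, 0, -0.025, -1], [0, 0, 0, 0, 0, -0.05, -1]]}}

```text
time_s: 8.72
ee_pos: [617.3, -108.4, 112.2]
ee_rot: [-180.0, -0.0, 137.4]
force: [-1.3, 1.9, 4.4]
gripper_width: 13.8
gripper_force: 60.0
```

```bash
python3 s.py
```

```text
8.725 [ 617.3 -108.4  112.2] [-1.7997e+02 -1.0000e-02  1.3743e+02] [-1.3  1.9  4.4] [0.499 0.073 0.152] 13.814500322480798 turn rad 0.9974322168393555 q6 -58.42672798020306
```

Still free at 1.00 rad.

Call:
{"api": "send_rows", "payload": {"motion": [[0, 0, 0, 0, 0, -0.025, -1], [0, 0, 0, 0, 0, -0.05, -1]]}}

```text
time_s: 8.98
ee_pos: [617.3, -108.5, 112.2]
ee_rot: [-180.0, -0.0, 134.4]
force: [-1.4, 2.3, 5.1]
gripper_width: 13.4
gripper_force: 60.0
```

```bash
python3 s.py
```

```text
8.975 [ 617.3 -108.5  112.2] [-1.7996e+02 -2.0000e-02  1.3444e+02] [-1.4  2.3  5.1] [0.393 0.087 0.301] 13.442923531875868 turn rad 1.049681541709647 q6 -55.43110925983856
```

Call:
{"api": "send_rows", "payload": {"motion": [[0, 0, 0, 0, 0, -0.025, -1], [0, 0, 0, 0, 0, -0.05, -1]]}}

```text
time_s: 9.22
ee_pos: [617.2, -108.6, 112.2]
ee_rot: [-179.9, -0.0, 131.5]
force: [-2.3, 1.0, 6.2]
gripper_width: 14.2
gripper_force: 60.0
```

```bash
python3 s.py
```

```text
9.225 [ 617.2 -108.6  112.2] [-1.7994e+02 -1.0000e-02  1.3145e+02] [-2.3  1.   6.2] [0.396 0.186 0.342] 14.183596904740238 turn rad 1.1017617344355255 q6 -52.4422248451781
```

The moment rose by 0.15–0.19 N m over the last two steps, so the rack is clamped at roughly 10–15 N. I take a few resting readings and a picture before letting go.

```bash
python3 - <<'E'
from workcell import env, eyes
import cv2,numpy as np
T=[]
for i in range(8):
    f=eyes.grab_frame("top" if i else "side"); s=env.state(); T.append([s["torque"][2],s["ee_rot"][2]])
    if i<2: np.savez(f"{'top' if i else 'side'}1.npz",**f)
print(np.round(T,3).tolist(),np.mean(T,0))
a=np.load("top1.npz")["pixels"][205:305,255:395,::-1]; b=np.load("side1.npz")["pixels"][190:290,270:410,::-1]
cv2.imwrite("pics/c1.png",cv2.resize(np.hstack([a,b]),None,fx=2.8,fy=2.8,interpolation=2))
E
```

```text
[[0.21, 131.416], [0.06, 131.459], [0.085, 131.461], [0.017, 131.459], [-0.017, 131.457], [0.065, 131.458], [0.055, 131.458], [0.118, 131.459]] [7.41676479e-02 1.31453471e+02]
```

View pics/c1.png

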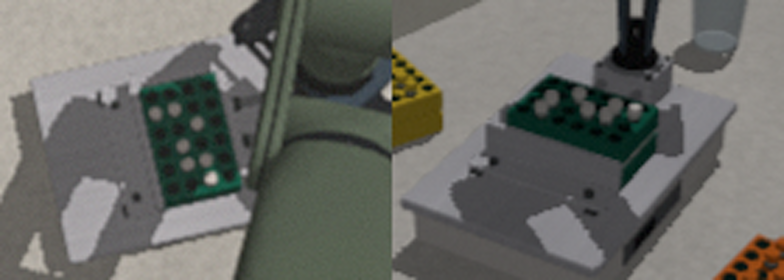

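The side crop shows the rack flush against the fence, with the jaw behind it and the gripper on the knob. The resting moment bounds the clamp force below about 16 N, so I let go and lift.

Call:
{"api": "send_rows", "payload": {"motion": [[0, 0, 0, 0, 0, 0, -0.6], [0, 0, 0, 0, 0, 0, -0.3], [0, 0, 0, 0, 0, 0, 0], [0, 0, 0, 0, 0, 0, 0], [0, 0, 0.03, 0, 0, 0, 0], [0, 0, 0.07, 0, 0, 0, 0], [0, 0, 0.12, 0, 0, 0, 0], [0, 0, 0.2, 0, 0, 0, 0], [0, 0, 0.25, 0, 0, 0, 0], [0, 0, 0.25, 0, 0, 0, 0]]}}

```text
time_s: 10.88
ee_pos: [619.0, -108.6, 240.3]
ee_rot: [179.8, 0.3, 131.5]
force: [-0.4, -0.0, -0.7]
gripper_width: 45.6
gripper_force: 0.0
```

Call:
{"api": "send_rows", "payload": {"motion": [[-0.1, -0.1, 0, 0, 0, 0, 0], [-0.2, -0.2, 0, 0, 0, 0, 0], [-0.3, -0.3, 0, 0, 0, 0, 0], [-0.4, -0.4, 0, 0, 0, 0, 0], [-0.5, -0.5, 0, 0, 0, 0, 0], [-0.5, -0.6, 0, 0, 0, 0, 0], [-0.5, -0.6, 0, 0, 0, 0, 0], [-0.5, -0.6, 0, 0, 0, 0, 0]]}}

```text
time_s: 11.88
ee_pos: [367.1, -408.6, 235.9]
ee_rot: [180.0, -0.1, 131.4]
force: [0.8, 1.2, -0.2]
gripper_width: 45.9
gripper_force: 0.0
```

```bash
python3 - <<'E'
from h import *
from workcell import eyes,env
k=np.array([617.3,-105]); c=np.array([589.2,6.8]); a=np.radians(14.64); A=np.array([[np.cos(a),-np.sin(a)],[np.sin(a),np.cos(a)]])
for n in("top","side"):
    f=eyes.grab_frame(n); np.savez(n+"2.npz",**f); P=cloud(f)
    p=P[(f["depth"]>0)&(np.hypot(P[...,0]-k[0],P[...,1]-k[1])<45)&(P[...,2]>130)&(P[...,2]<142)]
    print(n,len(p),p.mean(0),cv2.minAreaRect(p[:,:2].astype(np.float32)))
    # green rack top extents in the shaker frame, before/after
    for g in(dict(np.load(n+"0.npz")),f):
        P=cloud(g); h=g["pixels"].astype(int); m=(h[...,1]>h[...,0]+20)&(abs(P[...,2]-110)<5)&(g["depth"]>0)
        q=(P[m][:,:2]-c)@A; q=q[(abs(q[:,0])<110)&(abs(q[:,1])<160)]
        print(" rack",len(q),np.percentile(q,[1,50,99],axis=0).round(1).tolist() if len(q) else "")
s=env.state(); print(s["time_s"],s["ee_pos"],s["force"])
a=np.load("top2.npz")["pixels"][205:305,255:395,::-1]; b=np.load("side2.npz")["pixels"][190:290,270:410,::-1]
cv2.imwrite("pics/c2.png",cv2.resize(np.hstack([a,b]),None,fx=2.8,fy=2.8,interpolation=2))
E
```

```text
top 77 [ 616.87575171 -103.57149334  137.51866199] ((617.7973022460938, -104.3782958984375), (13.718379974365234, 42.884193420410156), 46.126373291015625)
 rack 684 [[-67.7, -38.8], [-9.4, -0.4], [48.3, 39.5]]
 rack 685 [[-68.3, -31.1], [-9.7, 6.9], [48.4, 46.5]]
side 46 [ 612.18722987 -101.82117044  135.71399236] ((613.5235595703125, -103.15697479248047), (11.246695518493652, 42.70362091064453), 41.14115524291992)
 rack 481 [[-71.4, -39.8], [-16.4, 16.4], [45.3, 41.4]]
 rack 494 [[-71.8, -31.8], [-15.5, 22.3], [44.1, 48.8]]
11.975 [ 368.02579224 -406.96357689  236.31791462] [-0.34935782  1.24953645  0.13260574]
```

View pics/c2.png

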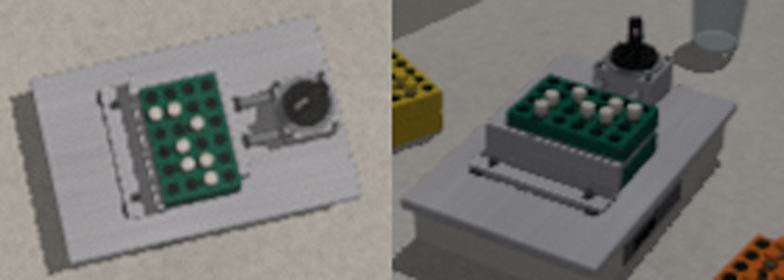

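The picture shows the knob released and turned, and the rack moved about 7 mm so that it sits flush on the fence. One averaged check of the knob angle, to see whether it slipped back.

```bash
python3 - <<'E'
from h import *
from workcell import eyes,env
k=np.array([617.3,-105])
def ang(f):
    P=cloud(f); p=P[(f["depth"]>0)&(np.hypot(P[...,0]-k[0],P[...,1]-k[1])<30)&(P[...,2]>133)&(P[...,2]<142)][:,:2]
    w,v=np.linalg.eigh(np.cov(p.T)); return np.degrees(np.arctan2(v[1,1],v[0,1]))%180
for n in("top","side"):
    L=[ang(eyes.grab_frame(n)) for _ in range(10)]; L0=ang(dict(np.load(n+"0.npz")))
    print(n,L0,np.mean(L),np.std(L),"turn",np.radians((L0-np.mean(L))%180))
E
```

```text
top 15.073004827701197 132.37216404654296 0.8055566953825799 turn 1.0943361153999445
side 19.31146585267524 131.70257901600434 1.510395455390306 turn 1.179997678908161
```

```bash
python3 -c "
from workcell import env
print(env.job_done())"
```

```text
the job is handed in; nothing more can be done
None
```

The knob broke loose with a short clockwise twist and was turned on to about 1.1 rad. The rack is now snug against the fence at an estimated 10–15 N (read from the knob moment; friction holds up to 12 N once released). The gripper has let go, the arm is clear, and the job is handed in at about 13 s, with no verdict returned.

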